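# Load the backup cell and hold its bayonet cap half turned

### The job

Put the large battery cell, button end up, down the tube of the grey backup unit, then set the cap with the cross-bar on the tube with its bar in line with the two slots, press it down against the spring and turn it clockwise halfway to its lock (an eighth of a turn from the slots). Stop there, before the lock clicks, because a clicked cap only comes off with a service key: keep hold of the cap and finish like that, still gripping it and keeping it pressed in at half turn, so that I can check the seal. Leave everything else on the desk where it is.

Things in the scene. Friction and masses are not known exactly. Their poses are not given: they have to be found in the camera images.
- unit: backup power unit, fixed to the desk: grey box 124 (x) by 154 (y) mm, top face 90 mm above the desk, three yellow sockets and a white one low on its front (-x); two ears 6 mm high reach 81 mm out along +-x. On top a round aluminium collar, 88 mm outside diameter, flat rim 100 mm above the desk; in it the cell tube. Origin: centre of its underside
- mouth (a point): centre of the collar's mouth at rim height (100 mm), 26 mm to the unit's +y; axes as the unit's. The throat is 46 mm wide, its lip 9 mm thick, slightly flared at the rim, with two lug slots at +x and -x (12 mm wide, out to 30.5 mm from the axis). Black bars on the rim mark the slots, black dots the lock, 90 degrees clockwise from them (seen from above)
- chamber (a point): on the tube's axis 13 mm below the rim: middle of the round space under the lip (8 mm high, 62 mm wide) where the cap's lugs turn. Stops let the cap turn only clockwise from above: from the slots (0) to locked (91 degrees), with about 4 degrees of play the other way. Axes as the unit's
- follower (a joint): spring plate at the bottom of the cell tube, m pressed down from its rest 64 mm below the rim; 700 N/m. The tube is 38 mm wide from 26 mm below the rim, widening to 43 mm at 17.5 mm. The loaded cell rests with its underside about 66 mm, its button about 5 mm below the rim; the cap meets it there and takes about 5 to 8 N to press home
- cell: the large battery cell: 33 mm diameter, 61 mm tall with its 2 mm high button on top, about 0.14 kg, standing upright on the desk, button up. Origin: centre of its underside, z towards the button
- cap: bayonet cap, grey plastic, about 0.07 kg, standing on the desk lugs down. Origin: centre of its underside, z up. Plug 42 mm diameter, 0 to 16 mm; two lugs along +-x, 8 mm wide, 5 mm high from the underside, tips 28 mm from the axis; disc 68 mm diameter from 16 to 22 mm; cross-bar on top. The same turned by 180 degrees. Free to turn with its underside 14 to 16 (disc on rim) mm below the rim
- bar (a point): centre of the cap's grip, 33 mm above the cap's underside: a straight cross-bar along the cap's x axis (in line with the lugs), 50 mm long, 14 mm thick (y), 22 mm high, from 22 to 44 mm above the underside. Axes as the cap's
- detent_a (a joint): first of the two sprung lock balls in the collar, m pushed outward: 0 at rest. A lug starts to press it when the cap has been turned about 58 degrees from the slots and snaps past it (the click) just before 90 degrees; at full press about 0.0015
- detent_b (a joint): the second sprung lock ball, across from the first, same values
- plug: plain push-in blanking plug, grey like the cap, 54 mm across and 31 mm high, with a round 20 mm button on top instead of a cross-bar and no lugs; belongs to another box. Bystander; origin at the centre of its underside
- small_cell: smaller battery cell of the same look, 26 mm diameter, 50 mm tall, standing upright; does not belong in the unit. Bystander; origin at the centre of its underside
- screwdriver: screwdriver with a black handle, 190 mm long, lying on the left of the desk. Bystander
- mug: white mug, 80 mm across, 95 mm high. Bystander
- tester: black handheld cable tester with a small screen and a dial, 135 x 72 x 32 mm, lying flat. Bystander
- outlet: white double data wall outlet, plate 80 x 80 mm, 32 mm high, lying face up. Bystander
- crimper: crimping pliers with rubber handles, 220 mm long, lying flat. Bystander
There are look-alikes about, which are no part of the job. What is shaped like the cap but brown or orange is not meant.

How it is judged:
By the outcome, as a careful person would: the job done as asked, in the order asked, and still so for the second after the job is handed in, while the arm keeps its last pose, push and grip.
It also fails if it takes over 58 s, if anything falls off the work surface, if the arm or the gripper's body presses on something with over 40 N, if the wrist force passes 120 N, or if a joint passes its speed limit or range.

### The arm

A 6-joint arm with a two-finger parallel gripper is mounted at the origin on the work surface. World frame = base frame: x ahead of the robot, y to its left, z up, the work surface at z = 0. Lengths are in m, angles in rad, forces in N, time in s.
With the tool pointing down it reaches from about 0.35 to 0.975 m from the base axis. Payload 4.9 kg.
Tool frame: the origin (TCP) lies at the very end of the fingers, on their centre line; the grasp point (between the pads) lies 19 mm behind it (ctrl.grasp_offset is the distance from the TCP to the grasp point, in m); z points along the fingers, y is the line along which they close (so a half turn about z gives the same grasp; the last joint's range is limited). The gripper opens to 85 mm and grips with 20 to 120 N. Pads are 22 mm wide; open, the fingers measure 114 mm over their backs; the gripper's body (76 mm by 85 mm) begins 54 mm behind the grasp point. The pads swing forward as they close: fully open they stand 13 mm farther back than shut.
Start: joints at [1.04, 0.053, 1.613, -0, 1.476, -0.119], TCP at [0.25, 0.573, 0.231] pointing down, gripper open.
Joint ranges: [-3.01, 3.01], [-1.01, 2.22], [0.06, 2.58], [-1.02, 4.17], [0.09, 2.62], [-3.14, 3.14]. Speed limits (rad/s): [2.57, 2.57, 3.14, 3.14, 3.14, 3.14].

### API

Orientations are given as a rotation vector (axis times angle).
In Python, from station import ctrl, optics gives the robot as it stands.
- The arm moves only by the shell command python3 -m handwheel 'ROWS' [OPENING] [FORCE]. ROWS is JSON, a list of rows, each an object of numbers: "tx", "ty", "tz": the shift along the tool's x, y, z in mm; "roll": the turn about the tool's z in rad. A call has 1 to 12 rows; each row shifts and turns the commanded pose from where the row before left it, along the tool's axes as they then stand; what a row does not reach is not made up. A row lasts 1/12 s, in which the tool goes at most 41.7 mm and 7.16 degrees, less where a joint would pass 70% of its speed; a pose out of reach is approached as far as the arm can. A call with a gripper value outside its range is refused whole. OPENING is the finger opening in mm, from 0 to 85.4, set as the call begins (- or left out, the last holds). The fingers move at their own pace and stop on an object; FORCE is the grip in N (left out, the last holds). Time passes only in rows, so rows that do not move let the fingers close. It gives the time, the measured TCP pose, the force, the opening and the grip force at its end, in the units of the state.
- ctrl.get_obs(): the state, without advancing time (a new reading comes with each control period).
- optics.get_image(name): name is "side" or "top" or "wrist"; returns (picture, depth): 480x640x3 uint8, red, green, blue; 480x640 float32, m along the optical axis (not along the pixel's ray), 0 where there is no reading.
- optics.camera_params(name): a dict with "mtx" (3x3 intrinsics, pixels), "k1" (the pictures are not rectified: a ray, as slopes to the right and down, at radius r is drawn at 1 + k1 r^2 times it, then the intrinsics apply), "extrinsics" (4x4, takes a point from camera to world coordinates); the wrist camera has in their place "tool_from_camera" (4x4, takes a point from camera to tool coordinates, whose origin is the TCP and whose axes are the flange's). Camera axes: x right, y down, z forward; pixel columns grow to the right and rows downward; lengths in m; the calibration is good to about 2 mm. A picture is of the moment at which its call begins: read the wrist's pose just before it. camera_params takes no time and is no camera call.
- ctrl.finish_job(): hands the job in; it is judged then, once.
The state is a dict: "t": time; "q": joint angles; "dq": joint speeds; "effort": joint torques, N m; "tool_pos": TCP position; "tool_rot": TCP orientation; "contact_force": force on the tool from outside, world axes, zero at the start; "wrist_torque": the same for the moment, N m; "opening": finger opening in m; "grip_force": force on a finger pad.
Only numpy, scipy, OpenCV 4.12 (cv2) and the standard library are available. Lean on these libraries where they do the work, as an engineer would, in place of code of your own. Each camera call takes 0.05 s, during which the arm holds its last target. There are 200 camera calls.

## Working session

There is one attempt and no reset: what is moved stays moved. The work goes in short steps, Python scripts to look and compute and a shell command to move; the robot and the scene stay as the last step left them, time stands still between calls to the robot, and variables do not carry over. Pictures are saved under pics/ and viewed, at most 10 in all, crops included, and the job is handed in when it is done.

```bash
ls; mkdir -p pics; cat > h.py <<'E'
import numpy as np, cv2
from scipy.spatial.transform import Rotation as R
from station import ctrl, optics
def grab(name):
    o=ctrl.get_obs(); p=optics.camera_params(name); im,d=optics.get_image(name)
    if name=='wrist':
        T=np.eye(4); T[:3,:3]=R.from_rotvec(o['tool_rot']).as_matrix(); T[:3,3]=o['tool_pos']
        E=T@np.array(p['tool_from_camera'])
    else: E=np.array(p['extrinsics'])
    return im,d,np.array(p['mtx']),p['k1'],E
def slopes(uv,K,k1):
    uv=np.atleast_2d(np.asarray(uv,float))
    return cv2.undistortPoints(uv.reshape(-1,1,2),K,np.array([k1,0,0,0,0.])).reshape(-1,2)
def cloud(d,K,k1,E):
    v,u=np.mgrid[:480,:640]; s=slopes(np.c_[u.ravel(),v.ravel()],K,k1)
    z=d.ravel(); P=np.c_[s*z[:,None],z]@E[:3,:3].T+E[:3,3]; P[z==0]=np.nan
    return P.reshape(480,640,3)
def onplane(uv,z,K,k1,E):
    s=slopes(uv,K,k1); r=np.c_[s,np.ones(len(s))]@E[:3,:3].T; t=(z-E[2,3])/r[:,2]
    return E[:3,3]+r*t[:,None]
def save(n,im): cv2.imwrite('pics/'+n,im[...,::-1])
E
python3 - <<'E'
from h import *
for n in ('top','side'):
    im,d,K,k1,E=grab(n); save(n+'.png',im); np.savez(n+'.npz',im=im,d=d,K=K,k1=k1,E=E); print(n,K,k1,E.round(3),(d==0).mean())
print(optics.camera_params('wrist')); print(ctrl.get_obs())
E
```

```text
pics
top [[617.61522958   0.         310.6633553 ]
 [  0.         617.61522958 241.41996916]
 [  0.           0.           1.        ]] -0.2037662983451362 [[ 0.01  -0.991  0.13   0.328]
 [-1.    -0.011 -0.004  0.017]
 [ 0.005 -0.13  -0.991  1.5  ]
 [ 0.     0.     0.     1.   ]] 0.004000651041666667
side [[542.21484885   0.         325.06437877]
 [  0.         542.21484885 235.27928938]
 [  0.           0.           1.        ]] 0.021665123882110598 [[ 0.854 -0.335  0.398 -0.048]
 [-0.52  -0.528  0.671 -0.981]
 [-0.015 -0.78  -0.625  0.976]
 [ 0.     0.     0.     1.   ]] 0.0220703125
{'mtx': array([[416.79819125,   0.        , 313.26140983],
       [  0.        , 416.79819125, 235.27774749],
       [  0.        ,   0.        ,   1.        ]]), 'k1': -0.017231470540047755, 'tool_from_camera': array([[-2.05662184e-04, -9.48256000e-01, -3.17506719e-01,
         8.14593634e-02],
       [ 9.99999961e-01, -1.35041055e-04, -2.44431632e-04,
        -1.68172808e-04],
       [ 1.88907320e-04, -3.17506757e-01,  9.48255990e-01,
        -1.42822040e-01],
       [ 0.00000000e+00,  0.00000000e+00,  0.00000000e+00,
         1.00000000e+00]])}
{'t': 0.1, 'q': array([ 1.03995347e+00,  5.32884177e-02,  1.61416113e+00, -2.49357424e-05,
        1.47598476e+00, -1.18979952e-01]), 'dq': array([ 0.00093319,  0.00051761, -0.00451428,  0.00074875, -0.00046849,
        0.00018944]), 'effort': array([ 8.29334817e-05, -3.94903851e+01, -3.71363282e+01, -1.56895094e-04,
        3.90730362e-03, -7.80032849e-06]), 'tool_pos': array([0.24990626, 0.57224978, 0.2301848 ]), 'tool_rot': array([-6.42270473e-01, -3.07466091e+00,  2.75345473e-03]), 'contact_force': array([ 0.28238018,  0.13182861, -0.83869435]), 'wrist_torque': array([-0.01201965, -0.03402057, -0.01246163]), 'grip_force': 0.0, 'opening': 0.08552786406661113}
```

View pics/top.png

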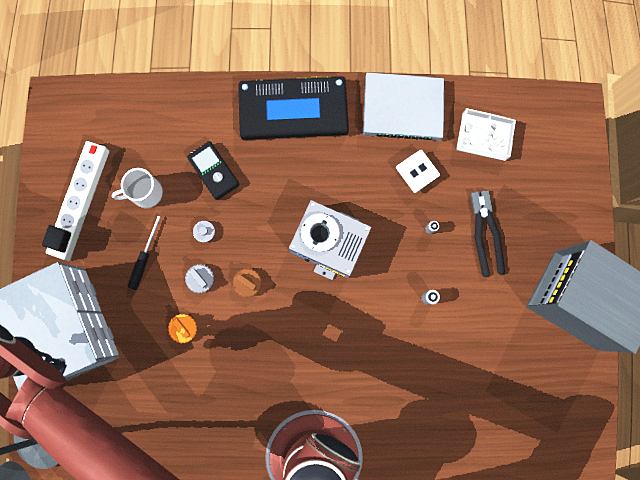

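View pics/side.png

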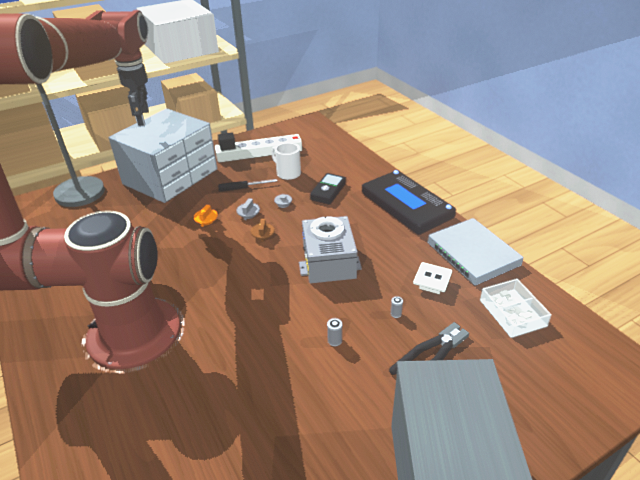

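Top view: the grey cross-bar cap is at (200,278). Its look-alikes are the brown cap (248,281), the orange cap (182,328) and the grey plug with a round button (204,231). The cells are at (432,297) and (433,227), and the unit's collar is at (320,233). By colour and cross-bar the cap is (200,278). The larger cell looks to be (432,297). I'll measure both and confirm in one crop.

```bash
python3 - <<'E'
from h import *
D={n:dict(np.load(n+'.npz')) for n in('top','side')}
C={n:cloud(D[n]['d'],D[n]['K'],float(D[n]['k1']),D[n]['E']) for n in D}
def rep(n,name,uv,r):
    u,v=uv; P=C[n][v-r:v+r+1,u-r:u+r+1].reshape(-1,3); P=P[~np.isnan(P[:,2])]
    zt=np.percentile(P[:,2],97); up=P[P[:,2]>0.012]; t=P[P[:,2]>zt-0.006]
    print(n,name,'ztop %.4f'%zt,'top mid',((t.max(0)+t.min(0))/2).round(4)[:2],'ext',np.ptp(t,axis=0).round(3)[:2],'all mid',((up.max(0)+up.min(0))/2).round(4)[:2],'ext',np.ptp(up,axis=0).round(3)[:2])
for name,a,b,r in [('cellL',(432,297),(335,332),14),('cellS',(433,227),(397,306),13),('cap',(200,278),(248,208),17),('plug',(204,231),(283,201),14),('collar',(321,232),(327,230),24)]:
    rep('top',name,a,r); rep('side',name,b,r)
im=D['top']['im']
def crop(im,u,v,w,h): return cv2.resize(im[v-h:v+h,u-w:u+w],(400,300),interpolation=cv2.INTER_CUBIC)
s=D['side']['im']
g=np.vstack([np.hstack([crop(im,215,280,68,51),crop(im,432,262,68,51)]),np.hstack([crop(im,325,238,52,39),crop(s,330,245,60,45)])])
save('crop.png',g)
E
```

```text
top cellL ztop 0.0613 top mid [ 0.39   -0.2758] ext [0.031 0.034] all mid [ 0.3904 -0.2753] ext [0.031 0.035]
side cellL ztop 0.0600 top mid [ 0.3895 -0.2789] ext [0.033 0.034] all mid [ 0.389  -0.2789] ext [0.034 0.034]
top cellS ztop 0.0499 top mid [ 0.56   -0.2825] ext [0.025 0.025] all mid [ 0.5598 -0.283 ] ext [0.025 0.026]
side cellS ztop 0.0484 top mid [ 0.5601 -0.2854] ext [0.027 0.028] all mid [ 0.5594 -0.2864] ext [0.028 0.029]
top cap ztop 0.0452 top mid [0.429  0.2796] ext [0.043 0.041] all mid [0.4296 0.28  ] ext [0.066 0.07 ]
side cap ztop 0.0425 top mid [0.4304 0.223 ] ext [0.044 0.142] all mid [0.4312 0.2335] ext [0.07  0.162]
top plug ztop 0.0304 top mid [0.5466 0.273 ] ext [0.034 0.03 ] all mid [0.5445 0.273 ] ext [0.053 0.053]
side plug ztop 0.0244 top mid [0.5417 0.2664] ext [0.046 0.045] all mid [0.5458 0.2714] ext [0.054 0.055]
top collar ztop 0.1032 top mid [ 0.5321 -0.0041] ext [0.088 0.094] all mid [ 0.5358 -0.012 ] ext [0.114 0.112]
side collar ztop 0.1002 top mid [ 0.5133 -0.0299] ext [0.13  0.131] all mid [ 0.5245 -0.0307] ext [0.166 0.186]
```

View pics/crop.png

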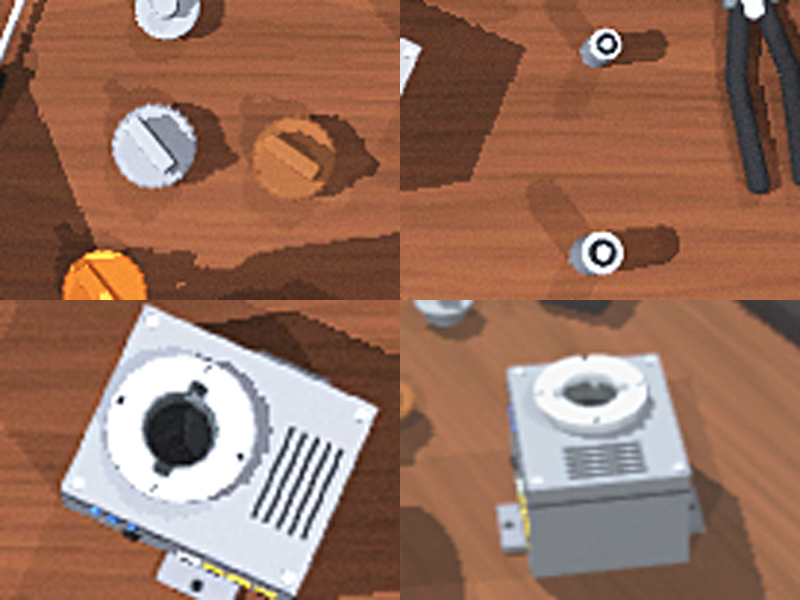

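The crop confirms it. The grey disc with a straight bar (crop 152,145) is the cap, and the round-button one above it is the plug. The lower cell, at (432,297) in the top view, measures 33–34 mm across and 61 mm high, so it is the large one; the other is 26 by 50 mm. The collar's slots are at crop (200,385) and (160,468), which puts the unit's yaw near -26°. Next I move over the cap for a close wrist measurement.

```bash
python3 -m handwheel '[{"tx":-23.5,"ty":-16.3,"tz":3},{"tx":-23.5,"ty":-16.3,"tz":3},{"tx":-23.5,"ty":-16.3,"tz":3},{"tx":-23.5,"ty":-16.3,"tz":3},{"tx":-23.5,"ty":-16.3,"tz":3},{"tx":-23.5,"ty":-16.3,"tz":3},{"tx":-23.5,"ty":-16.3,"tz":3},{"tx":-23.5,"ty":-16.3,"tz":3},{"tx":-23.5,"ty":-16.3,"tz":3},{"tx":-23.5,"ty":-16.3,"tz":3},{"tx":-23.5,"ty":-16.3},{}]'
cat >> h.py <<'E'
def sqfit(P,z0,z1):
    Q=P[(P[...,2]>z0)&(P[...,2]<z1)]
    c,s,a=cv2.minAreaRect((Q[:,:2]*1000).astype(np.float32)); return len(Q),np.round(c,1),np.round(s,1),round(a,1),Q[:,2].mean().round(4)
E
python3 - <<'E'
from h import *
import time
im,d,K,k1,E=grab('wrist'); save('w1.png',im); np.savez('w1.npz',im=im,d=d,K=K,k1=k1,E=E)
P=cloud(d,K,k1,E); m=(abs(P[...,0]-.43)<.05)&(abs(P[...,1]-.28)<.05); P[~m]=np.nan
print(np.nanpercentile(P[...,2],[2,50,99.5]))
print('bar',sqfit(P,.036,.05)); print('disc',sqfit(P,.012,.03)); print(ctrl.get_obs()['tool_pos'],ctrl.get_obs()['q'])
E
```

```text
[-0.0009071   0.00041732  0.00215317]
bar (0, array([0., 0.]), array([0., 0.]), 0.0, np.float64(nan))
disc (0, array([0., 0.]), array([0., 0.]), 0.0, np.float64(nan))
[0.24992477 0.57234643 0.23034062] [ 1.03999738e+00  5.32324378e-02  1.61395838e+00 -4.32096544e-06
  1.47595741e+00 -1.19012473e-01]$[0]: bad value
h.py:24: RuntimeWarning: Mean of empty slice.
  c,s,a=cv2.minAreaRect((Q[:,:2]*1000).astype(np.float32)); return len(Q),np.round(c,1),np.round(s,1),round(a,1),Q[:,2].mean().round(4)
  ret = ret.dtype.type(ret / rcount)
```

```bash
python3 -m handwheel '[{"tx":-23.5,"ty":-16.3,"tz":3,"roll":0},{"tx":-23.5,"ty":-16.3,"tz":3,"roll":0}]'; python3 -m handwheel --help | head -30
```

```text
t: 0.32
tool_pos: [0.2798, 0.524, 0.2248]
tool_rot: [-0.638, -3.076, 0.001]
contact_force: [0.3, 0.5, 0.5]
opening: 0.0858
grip_force: 0.0invalid input: not JSON, or not a number
```

```bash
python3 -m handwheel '[{"tx":-23.5,"ty":-16.3,"tz":3,"roll":0},{"tx":-23.5,"ty":-16.3,"tz":3,"roll":0},{"tx":-23.5,"ty":-16.3,"tz":3,"roll":0},{"tx":-23.5,"ty":-16.3,"tz":3,"roll":0},{"tx":-23.5,"ty":-16.3,"tz":3,"roll":0},{"tx":-23.5,"ty":-16.3,"tz":3,"roll":0},{"tx":-23.5,"ty":-16.3,"tz":3,"roll":0},{"tx":-23.5,"ty":-16.3,"tz":3,"roll":0},{"tx":-23.5,"ty":-16.3,"tz":3,"roll":0},{"tx":-23.5,"ty":-16.3,"tz":3,"roll":0},{"tx":0,"ty":0,"tz":0,"roll":0},{"tx":0,"ty":0,"tz":0,"roll":0}]'
cat > look.py <<'E'
import sys
from h import *
n,x,y=sys.argv[1],float(sys.argv[2]),float(sys.argv[3])
im,d,K,k1,E=grab('wrist'); save(n+'.png',im); np.savez(n+'.npz',im=im,d=d,K=K,k1=k1,E=E)
P=cloud(d,K,k1,E); m=(abs(P[...,0]-x)<.055)&(abs(P[...,1]-y)<.055); P[~m]=np.nan
print(np.nanpercentile(P[...,2],[2,50,99.5]))
for a in sys.argv[4:]:
    z0,z1=map(float,a.split(',')); print(a,sqfit(P,z0,z1))
o=ctrl.get_obs(); print(o['t'],o['tool_pos'],o['tool_rot'],o['q'])
E
python3 look.py w1 .43 .28 .036,.05 .012,.03
```

```text
t: 1.32
tool_pos: [0.4305, 0.2796, 0.1948]
tool_rot: [-0.646, -3.073, 0.001]
contact_force: [0.6, 0.0, -1.0]
opening: 0.0853
grip_force: 0.0
[-0.00063986  0.24922513  0.28140579]
.036,.05 (1386, array([429.5, 280.7]), array([50.2, 14.6]), 40.9, np.float64(0.0438))
.012,.03 (4342, array([429.3, 280.8]), array([68.4, 68.9]), 65.9, np.float64(0.0223))
1.3667 [0.43016177 0.28045218 0.19502145] [-6.43879264e-01 -3.07409819e+00 -4.54224053e-05] [ 4.32483965e-01 -1.92694308e-01  1.90707507e+00  4.97623383e-04
  1.42782640e+00 -7.25446825e-01]
```

```bash
python3 -m handwheel '[{"tx":-20.7,"ty":-22,"tz":-4.5,"roll":0},{"tx":-20.7,"ty":-22,"tz":-4.5,"roll":0},{"tx":-20.7,"ty":-22,"tz":-4.5,"roll":0},{"tx":-20.7,"ty":-22,"tz":-4.5,"roll":0},{"tx":-20.7,"ty":-22,"tz":-4.5,"roll":0},{"tx":-20.7,"ty":-22,"tz":-4.5,"roll":0},{"tx":-20.7,"ty":-22,"tz":-4.5,"roll":0},{"tx":-20.7,"ty":-22,"tz":-4.5,"roll":0},{"tx":-20.7,"ty":-22,"tz":-4.5,"roll":0},{"tx":-20.7,"ty":-22,"tz":-4.5,"roll":0},{"tx":0,"ty":0,"tz":0,"roll":0},{"tx":0,"ty":0,"tz":0,"roll":0}]' | grep pos
python3 look.py w2 .532 -.004 .096,.105
python3 - <<'E'
from h import *
D=np.load('w2.npz'); P=cloud(D['d'],D['K'],float(D['k1']),D['E'])
m=(abs(P[...,0]-.532)<.06)&(abs(P[...,1]+.004)<.06)&(P[...,2]>.096)&(P[...,2]<.106)
Q=P[m][:,:2]*1000
# circle fit of the outer edge, by boundary hull
h=cv2.convexHull(Q.astype(np.float32))[:,0]; A=np.c_[2*h,np.ones(len(h))]; s=np.linalg.lstsq(A,(h**2).sum(1),rcond=None)[0]; c=s[:2]
print('centre',c,'r',np.sqrt(s[2]+c@c))
q=Q-c; r=np.hypot(*q.T); a=np.degrees(np.arctan2(q[:,1],q[:,0]))
# slots: angles where no rim points between 24.5..29.5 mm
b=(r>25)&(r<29); H,_=np.histogram(a[b],120,(-180,180)); print([(int(-180+3*i+1.5),int(n)) for i,n in enumerate(H) if n<np.median(H)*.5], np.median(H))
i=b; e=np.exp(2j*np.radians(a[b])); 
# dark marks on rim
g=D['im'][m].mean(1); b=(r>31)&(r<43)&(g<110)
for A0 in np.unique((a[b]//5*5)): 
    k=b&(a//5*5==A0); print(A0,k.sum(),a[k].mean().round(1),r[k].mean().round(1))
E
```

```text
tool_pos: [0.5324, -0.0037, 0.2406]
[0.07506814 0.28921599 0.32716407]
.096,.105 (7960, array([533.5,  -8.2]), array([86.7, 86.4]), 9.8, np.float64(0.1002))
2.4167 [ 0.53195146 -0.00289677  0.24027251] [-6.41255894e-01 -3.07504143e+00 -1.04086951e-03] [-1.45749868e-01 -1.76595454e-01  1.81717943e+00  6.87125400e-04
  1.50136855e+00 -1.30541534e+00]
centre [533.49873283  -8.07944833] r 43.64777531268179
[(-34, 0), (-31, 0), (-28, 0), (-25, 0), (-22, 0), (-19, 0), (-16, 0), (-13, 0), (145, 1), (148, 0), (151, 0), (154, 0), (157, 0), (160, 0), (163, 0), (166, 0), (169, 5)] 11.0
-120.0 16 -116.3 39.6
-115.0 13 -113.7 39.6
-25.0 8 -24.0 39.2
60.0 10 63.6 39.4
65.0 19 66.6 38.8
155.0 10 156.8 40.0
```

View pics/w2.png

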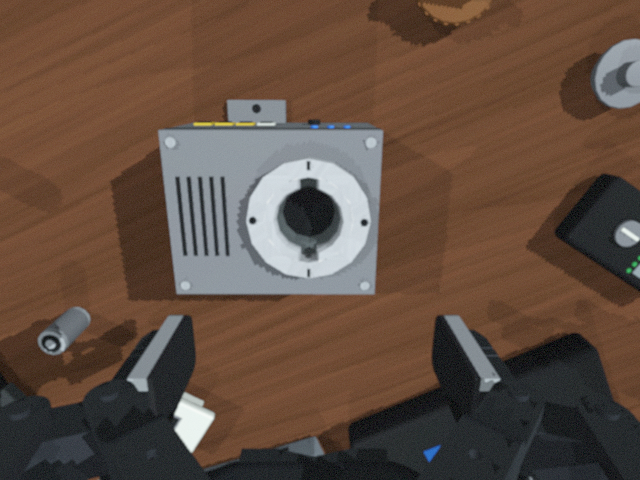

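The wrist picture shows the collar centred at (308,219), with slots at (308,183) and (308,252) and lock dots at (252,220) and (364,222). The slots lie almost exactly along tool x, so the slot yaw is about -24°. The mouth is at (533.5, -8.1) mm with the rim at z = 0.100, as it should be. Next, the large cell.

```bash
python3 -m handwheel '[{"tx":2.1,"ty":-30.8,"tz":5,"roll":0},{"tx":2.1,"ty":-30.8,"tz":5,"roll":0},{"tx":2.1,"ty":-30.8,"tz":5,"roll":0},{"tx":2.1,"ty":-30.8,"tz":5,"roll":0},{"tx":2.1,"ty":-30.8,"tz":5,"roll":0},{"tx":2.1,"ty":-30.8,"tz":5,"roll":0},{"tx":2.1,"ty":-30.8,"tz":5,"roll":0},{"tx":2.1,"ty":-30.8,"tz":5,"roll":0},{"tx":2.1,"ty":-30.8,"tz":5,"roll":0},{"tx":2.1,"ty":-30.8,"tz":5,"roll":0},{"tx":0,"ty":0,"tz":0,"roll":0},{"tx":0,"ty":0,"tz":0,"roll":0}]' | grep -A1 pos
python3 look.py w3 .39 -.277 .054,.064 .059,.064
python3 - <<'E'
from h import *
D=dict(np.load('top.npz')); P=cloud(D['d'],D['K'],float(D['k1']),D['E'])
m=(abs(P[...,0]-.532)<.06)&(abs(P[...,1]+.006)<.06)&(P[...,2]>.0975)&(P[...,2]<.107); Q=P[m]
print('top collar',cv2.minEnclosingCircle((Q[:,:2]*1000).astype(np.float32)), cv2.minAreaRect((Q[:,:2]*1000).astype(np.float32)), Q[:,2].mean())
E
```

```text
tool_pos: [0.3892, -0.2769, 0.1896]
tool_rot: [-0.643, -3.074, -0.002]
[-0.0007817   0.24278338  0.27620792]
.054,.064 (1765, array([ 388.4, -275.5]), array([32.7, 32.4]), 62.9, np.float64(0.0594))
.059,.064 (1264, array([ 388.7, -275.6]), array([31.1, 31.9]), 54.7, np.float64(0.06))
3.4667 [ 0.38975506 -0.27645327  0.1899835 ] [-6.40888486e-01 -3.07526484e+00 -1.66071519e-03] [-7.73298090e-01 -2.82617209e-01  1.99024847e+00  7.60635543e-04
  1.43474608e+00 -1.93327726e+00]
top collar ((530.9210815429688, -6.766473770141602), 46.28453826904297) ((533.7486572265625, -7.835315704345703), (85.58515167236328, 84.75505065917969), 8.887914657592773) 0.10053984701867887
```

```bash
python3 -m handwheel '[{"tx":1.3,"ty":0.7,"tz":21,"roll":0},{"tx":0,"ty":0,"tz":21,"roll":0},{"tx":0,"ty":0,"tz":21,"roll":0},{"tx":0,"ty":0,"tz":21,"roll":0},{"tx":0,"ty":0,"tz":21,"roll":0},{"tx":0,"ty":0,"tz":21,"roll":0},{"tx":0,"ty":0,"tz":14,"roll":0},{"tx":0,"ty":0,"tz":8,"roll":0},{"tx":0,"ty":0,"tz":0,"roll":0}]'
python3 -m handwheel '[{"tx":0,"ty":0,"tz":0,"roll":0},{"tx":0,"ty":0,"tz":0,"roll":0},{"tx":0,"ty":0,"tz":0,"roll":0},{"tx":0,"ty":0,"tz":0,"roll":0},{"tx":0,"ty":0,"tz":0,"roll":0},{"tx":0,"ty":0,"tz":0,"roll":0},{"tx":0,"ty":0,"tz":0,"roll":0},{"tx":0,"ty":0,"tz":0,"roll":0}]' 0 45
```

```text
t: 4.22
tool_pos: [0.3882, -0.2741, 0.0405]
tool_rot: [-0.638, -3.073, -0.004]
contact_force: [-0.6, -0.4, -0.2]
opening: 0.0852
grip_force: 0.0
t: 4.88
tool_pos: [0.3893, -0.2772, 0.0436]
tool_rot: [0.642, 3.073, -0.001]
contact_force: [1.0, 0.6, 6.0]
opening: 0.0313
grip_force: 44.5
```

```bash
python3 -m handwheel '[{"tx":0,"ty":0,"tz":-15,"roll":0},{"tx":0,"ty":0,"tz":-25,"roll":0},{"tx":0,"ty":0,"tz":-30,"roll":0},{"tx":0,"ty":0,"tz":-30,"roll":0},{"tx":0,"ty":0,"tz":-25,"roll":0},{"tx":0,"ty":0,"tz":-15,"roll":0},{"tx":0,"ty":0,"tz":0,"roll":0},{"tx":0,"ty":0,"tz":0,"roll":0}]'
python3 - <<'E'
from h import *
im,d,K,k1,E=grab('wrist'); save('w4.png',im)
o=ctrl.get_obs(); print(o['tool_pos'],o['opening'],o['grip_force'],o['contact_force'])
Tc=np.array(optics.camera_params('wrist')['tool_from_camera']); P=cloud(d,K,k1,Tc)  # tool frame
np.save('P4.npy',P)
m=(abs(P[...,0])<.03)&(abs(P[...,1])<.0145)&(P[...,2]>-.03)&(P[...,2]<.06); Q=P[m]*1000
h,e=np.histogram(Q[:,2],18,(-30,60)); print(list(zip(e.astype(int),h)))
t=Q[Q[:,2]<np.percentile(Q[:,2],3)+4]; print('top x,y range',t.min(0),t.max(0))
E
```

```text
t: 5.55
tool_pos: [0.3885, -0.2767, 0.1824]
tool_rot: [0.643, 3.074, -0.001]
contact_force: [0.1, 0.5, -1.4]
opening: 0.0311
grip_force: 45.0
[ 0.38788571 -0.27609096  0.18086422] 0.031005505695961753 45.038641691207886 [-0.56290945 -0.29476959 -2.36202594]
[(np.int64(-30), np.int64(0)), (np.int64(-25), np.int64(0)), (np.int64(-20), np.int64(5296)), (np.int64(-15), np.int64(863)), (np.int64(-10), np.int64(464)), (np.int64(-5), np.int64(417)), (np.int64(0), np.int64(373)), (np.int64(5), np.int64(354)), (np.int64(10), np.int64(316)), (np.int64(15), np.int64(286)), (np.int64(20), np.int64(283)), (np.int64(25), np.int64(242)), (np.int64(30), np.int64(228)), (np.int64(35), np.int64(161)), (np.int64(40), np.int64(78)), (np.int64(45), np.int64(0)), (np.int64(50), np.int64(0)), (np.int64(55), np.int64(0))]
top x,y range [-15.40638828 -14.49963246 -19.08654004] [ 17.73914193  14.49556199 -13.95757226]
```

View pics/w4.png

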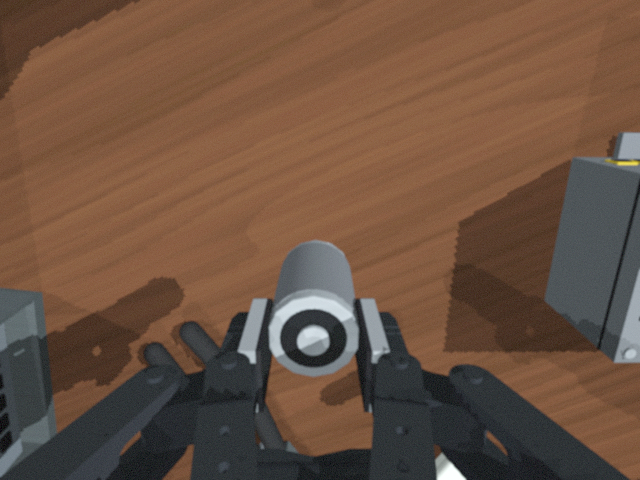

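The cell is held upright between the pads, with its button at (313,341) and its centre about 1 mm along tool x. I carry it over the mouth and check the tilt and alignment.

```bash
python3 -m handwheel '[{"tx":-2.7,"ty":15,"tz":0,"roll":0},{"tx":-2.7,"ty":30,"tz":0,"roll":0},{"tx":-2.7,"ty":34,"tz":0,"roll":0},{"tx":-2.7,"ty":34,"tz":0,"roll":0},{"tx":-2.7,"ty":34,"tz":0,"roll":0},{"tx":-2.7,"ty":34,"tz":0,"roll":0},{"tx":-2.7,"ty":34,"tz":0,"roll":0},{"tx":-2.7,"ty":34,"tz":0,"roll":0},{"tx":-2.7,"ty":30,"tz":0,"roll":0},{"tx":-2.3,"ty":25,"tz":0,"roll":0},{"tx":0,"ty":0,"tz":0,"roll":0},{"tx":0,"ty":0,"tz":0,"roll":0}]'
cat > rim.py <<'E'
from h import *
import sys
im,d,K,k1,E=grab('wrist'); save(sys.argv[1]+'.png',im)
o=ctrl.get_obs(); Tc=np.array(optics.camera_params('wrist')['tool_from_camera'])
P=cloud(d,K,k1,Tc)*1000; W=cloud(d,K,k1,E)
m=(W[...,2]>.0965)&(W[...,2]<.1045)&(abs(W[...,0]-.5335)<.055)&(abs(W[...,1]+.008)<.055)
n,lab,st,ce=cv2.connectedComponentsWithStats(m.astype(np.uint8)); k=1+st[1:,4].argmax(); m=lab==k
Q=P[m]; h=cv2.convexHull(Q[:,:2].astype(np.float32))[:,0]
# robust fit, radius fixed 44 less half a pixel
from scipy.optimize import least_squares
f=least_squares(lambda c:np.hypot(h[:,0]-c[0],h[:,1]-c[1])-43.7,Q[:,:2].mean(0),loss='soft_l1',f_scale=.4)
print('rim centre in tool mm',f.x.round(2),'z',Q[:,2].mean().round(1),'resid',np.abs(f.fun).mean().round(2),m.sum(),'pos',o['tool_pos'].round(4),'F',o['contact_force'].round(1))
c=P[(abs(P[...,1])<3)&(P[...,2]>-10)&(P[...,2]<45)&(P[...,0]>0)&(P[...,0]<30)]
for z in range(-5,45,8):
    q=c[abs(c[:,2]-z)<3]
    if len(q): print(z,q[:,0].max().round(1),np.median(q[:,0]).round(1))
E
python3 rim.py w5
```

```text
t: 6.6
tool_pos: [0.5334, -0.0075, 0.1795]
tool_rot: [-0.638, -3.071, 0.001]
contact_force: [0.2, -0.4, -1.4]
opening: 0.0312
grip_force: 45.2
rim centre in tool mm [-0.47 -0.43] z 79.3 resid 0.29 9547 pos [ 0.5332 -0.0084  0.1798] F [-0.5 -0.1 -2. ]
-5 18.1 17.4
3 18.0 17.4
11 18.0 17.3
19 17.9 17.4
27 17.9 17.4
35 17.8 17.4
43 17.5 17.0
```

```bash
python3 -m handwheel '[{"tx":-1.4,"ty":-0.4,"tz":10,"roll":0},{"tx":0,"ty":0,"tz":10,"roll":0},{"tx":0,"ty":0,"tz":8,"roll":0},{"tx":0,"ty":0,"tz":6,"roll":0},{"tx":0,"ty":0,"tz":6,"roll":0},{"tx":0,"ty":0,"tz":5,"roll":0},{"tx":0,"ty":0,"tz":5,"roll":0}]' | grep -A2 pos
python3 -m handwheel '[{"tx":0,"ty":0,"tz":5,"roll":0},{"tx":0,"ty":0,"tz":5,"roll":0},{"tx":0,"ty":0,"tz":5,"roll":0},{"tx":0,"ty":0,"tz":5,"roll":0},{"tx":0,"ty":0,"tz":3,"roll":0},{"tx":0,"ty":0,"tz":3,"roll":0},{"tx":0,"ty":0,"tz":0,"roll":0}]'
```

```text
tool_pos: [0.5356, -0.0097, 0.1318]
tool_rot: [0.643, 3.075, -0.0]
contact_force: [-0.2, -0.4, -1.9]
t: 7.82
tool_pos: [0.5352, -0.0094, 0.1055]
tool_rot: [-0.642, -3.074, 0.0]
contact_force: [-0.1, 0.4, -2.1]
opening: 0.0313
grip_force: 45.2
```

```bash
python3 -m handwheel '[{"tx":0,"ty":0,"tz":0,"roll":0},{"tx":0,"ty":0,"tz":0,"roll":0},{"tx":0,"ty":0,"tz":0,"roll":0},{"tx":0,"ty":0,"tz":0,"roll":0},{"tx":0,"ty":0,"tz":-10,"roll":0},{"tx":0,"ty":0,"tz":-25,"roll":0},{"tx":0,"ty":0,"tz":-30,"roll":0},{"tx":0,"ty":0,"tz":-30,"roll":0},{"tx":0,"ty":0,"tz":-25,"roll":0},{"tx":0,"ty":0,"tz":-10,"roll":0},{"tx":0,"ty":0,"tz":0,"roll":0}]' 50 | grep -A3 pos
python3 rim.py w6 | head -1
python3 - <<'E'
from h import *
im,d,K,k1,E=grab('wrist'); W=cloud(d,K,k1,E)
r=np.hypot(W[...,0]-.5335,W[...,1]+.008)
for a,b in((0,4),(4,10),(10,15),(15.5,16.5),(17.5,20)):
    q=W[(r>a/1e3)&(r<b/1e3)&(W[...,2]>0)][:,2]; print(a,b,len(q),np.percentile(q,[5,50,95]).round(4) if len(q) else '')
v,u=np.argwhere((r<.03)).mean(0).astype(int); save('cellin.png',cv2.resize(im[v-60:v+60,u-80:u+80],(640,480),interpolation=cv2.INTER_CUBIC))
E
```

```text
tool_pos: [0.5375, -0.0098, 0.2407]
tool_rot: [0.641, 3.068, 0.001]
contact_force: [0.1, 0.3, 0.7]
opening: 0.0496
rim centre in tool mm [ 5.52 -0.4 ] z 140.5 resid 0.22 8087 pos [ 0.5363 -0.0096  0.2378] F [ 0.9  0.  -0.1]
0 4 97 [0.0934 0.0947 0.0957]
4 10 2231 [0.0928 0.3143 0.3189]
10 15 2780 [0.0914 0.3132 0.319 ]
15.5 16.5 453 [0.0754 0.3114 0.3184]
17.5 20 650 [0.0747 0.3173 0.3242]
```

View pics/cellin.png

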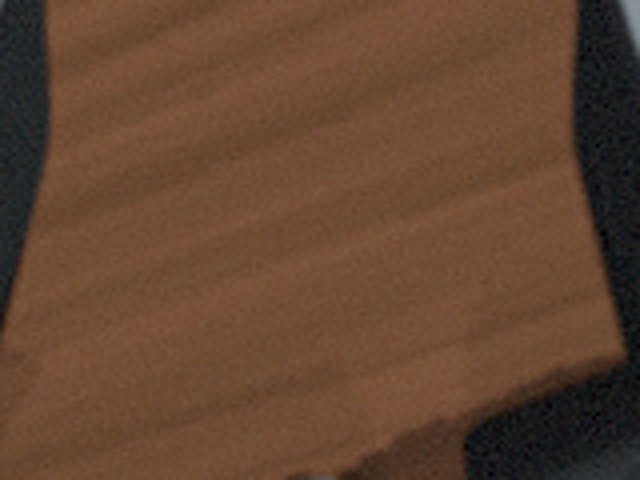

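My crop missed: it shows desk seen between the fingers. The depth settles it, though. The button is at z = 0.0947, 5 mm below the rim, and the cell's top is level, so the cell is loaded as described. Next, the cap.

```bash
python3 -m handwheel '[{"tx":21.3,"ty":22.4,"tz":4.3,"roll":0},{"tx":21.3,"ty":22.4,"tz":4.3,"roll":0},{"tx":21.3,"ty":22.4,"tz":4.3,"roll":0},{"tx":21.3,"ty":22.4,"tz":4.3,"roll":0},{"tx":21.3,"ty":22.4,"tz":4.3,"roll":0},{"tx":21.3,"ty":22.4,"tz":4.3,"roll":0},{"tx":21.3,"ty":22.4,"tz":4.3,"roll":0},{"tx":21.3,"ty":22.4,"tz":4.3,"roll":0},{"tx":21.3,"ty":22.4,"tz":4.3,"roll":0},{"tx":21.3,"ty":22.4,"tz":4.3,"roll":0}]' 75 | grep pos
python3 -m handwheel '[{"tx":0,"ty":0,"tz":0,"roll":-0.1125},{"tx":0,"ty":0,"tz":0,"roll":-0.1125},{"tx":0,"ty":0,"tz":0,"roll":-0.1125},{"tx":0,"ty":0,"tz":0,"roll":-0.1125},{"tx":0,"ty":0,"tz":0,"roll":-0.1125},{"tx":0,"ty":0,"tz":0,"roll":-0.1125},{"tx":0,"ty":0,"tz":0,"roll":-0.1125},{"tx":0,"ty":0,"tz":0,"roll":-0.1125},{"tx":0,"ty":0,"tz":0,"roll":-0.1125},{"tx":0,"ty":0,"tz":0,"roll":-0.1125},{"tx":0,"ty":0,"tz":0,"roll":0},{"tx":0,"ty":0,"tz":0,"roll":0}]' | grep -A1 pos
cat > capt.py <<'E'
from h import *
import sys
im,d,K,k1,E=grab('wrist'); save(sys.argv[1]+'.png',im); o=ctrl.get_obs()
P=cloud(d,K,k1,np.array(optics.camera_params('wrist')['tool_from_camera'])); W=cloud(d,K,k1,E)
m=(abs(W[...,0]-.4294)<.045)&(abs(W[...,1]-.2807)<.045)
for z0,z1 in((.036,.05),(.014,.03)):
    Q=P[m&(W[...,2]>z0)&(W[...,2]<z1)]; print(len(Q),cv2.minAreaRect((Q[:,:2]*1000).astype(np.float32)),Q[:,2].mean())
a=np.array([ctrl.get_obs()['tool_pos'] for _ in range(1)]); print(o['t'],o['tool_pos'],o['tool_rot'])
E
python3 capt.py w7
```

```text
tool_pos: [0.4279, 0.2817, 0.19]
tool_pos: [0.429, 0.2805, 0.1909]
tool_rot: [1.091, -2.942, 0.0]
1328 ((-0.7397193908691406, -0.17970991134643555), (13.934782981872559, 50.07196044921875), 89.6357192993164) 0.14691227958586076
4568 ((-0.917266845703125, -0.19930648803710938), (68.7337646484375, 68.55059814453125), 24.238895416259766) 0.16878141368085264
10.7167 [0.42926304 0.28057015 0.19142155] [ 1.09159561e+00 -2.94250227e+00  4.26212208e-04]
```

```bash
python3 -m handwheel '[{"tx":-0.8,"ty":-0.2,"tz":20,"roll":0},{"tx":0,"ty":0,"tz":25,"roll":0},{"tx":0,"ty":0,"tz":25,"roll":0},{"tx":0,"ty":0,"tz":25,"roll":0},{"tx":0,"ty":0,"tz":25,"roll":0},{"tx":0,"ty":0,"tz":20,"roll":0},{"tx":0,"ty":0,"tz":15,"roll":0},{"tx":0,"ty":0,"tz":7,"roll":0},{"tx":0,"ty":0,"tz":4,"roll":0},{"tx":0,"ty":0,"tz":0,"roll":0}]' 40 | tail -5
python3 -m handwheel '[{"tx":0,"ty":0,"tz":0,"roll":0},{"tx":0,"ty":0,"tz":0,"roll":0},{"tx":0,"ty":0,"tz":0,"roll":0},{"tx":0,"ty":0,"tz":0,"roll":0},{"tx":0,"ty":0,"tz":0,"roll":0},{"tx":0,"ty":0,"tz":0,"roll":0}]' 0 80
```

```text
tool_pos: [0.4304, 0.2811, 0.0265]
tool_rot: [1.095, -2.943, 0.0]
contact_force: [0.5, -1.1, 0.5]
opening: 0.0406
grip_force: 0.0
t: 12.05
tool_pos: [0.432, 0.282, 0.0288]
tool_rot: [-1.096, 2.941, 0.001]
contact_force: [-0.3, 1.3, 5.0]
opening: 0.0118
grip_force: 80.9
```

```bash
python3 -m handwheel '[{"tx":0,"ty":0,"tz":-8,"roll":0},{"tx":0,"ty":0,"tz":-20,"roll":0},{"tx":0,"ty":0,"tz":-25,"roll":0},{"tx":0,"ty":0,"tz":-25,"roll":0},{"tx":0,"ty":0,"tz":-25,"roll":0},{"tx":0,"ty":0,"tz":-20,"roll":0},{"tx":0,"ty":0,"tz":-7,"roll":0},{"tx":0,"ty":0,"tz":0,"roll":0},{"tx":0,"ty":0,"tz":0,"roll":0}]'
cat > held.py <<'E'
from h import *
import sys
im,d,K,k1,E=grab('wrist'); save(sys.argv[1]+'.png',im); o=ctrl.get_obs()
P=cloud(d,K,k1,np.array(optics.camera_params('wrist')['tool_from_camera']))*1000
m=(abs(P[...,0])<45)&(abs(P[...,1])<45)
def box(z0,z1,ym=99):
    Q=P[m&(P[...,2]>z0)&(P[...,2]<z1)&(abs(P[...,1])<ym)]; return Q
Q=P[m&(P[...,2]>-40)&(P[...,2]<40)]; h,e=np.histogram(Q[:,2],40,(-40,40)); print([(int(a),int(b)) for a,b in zip(e,h) if b>100])
b=box(-23,-14,6); print('bar top x',b[:,0].min(),b[:,0].max(),b[:,2].mean(),len(b))
q=box(-2,8); q=q[q[:,0]>-5]; h=cv2.convexHull(q[:,:2].astype(np.float32))[:,0]
from scipy.optimize import least_squares
h=h[(h[:,0]>5)]; f=least_squares(lambda c:np.hypot(h[:,0]-c[0],h[:,1]-c[1])-34,[0,0],loss='soft_l1',f_scale=.4)
print('disc centre',f.x,'resid',abs(f.fun).mean(),'z',np.median(q[:,2]),len(q)); 
A=np.c_[q[:,:2],np.ones(len(q))]; print('disc plane slope',np.linalg.lstsq(A,q[:,2],rcond=None)[0])
E
python3 held.py w8
```

```text
t: 12.8
tool_pos: [0.4304, 0.2811, 0.1566]
tool_rot: [1.096, -2.943, 0.0]
contact_force: [-0.5, -0.5, -0.8]
opening: 0.0121
grip_force: 80.0
[(-40, 244), (-38, 856), (-36, 222), (-34, 207), (-32, 302), (-30, 334), (-28, 307), (-26, 293), (-24, 298), (-22, 268), (-20, 265), (-18, 986), (-16, 3940), (-14, 339), (-12, 270), (-10, 251), (-8, 195), (-6, 136), (4, 1927), (6, 8577), (8, 474), (10, 171)]
bar top x -21.864541631385695 28.47859944684955 -15.537317016535775 4260
disc centre [ 3.64353817 -0.0095416 ] resid 0.1277038964718076 z 6.533993317724542 9962
disc plane slope [-9.63300433e-03 -4.99695966e-03  6.57882841e+00]
```

View pics/w8.png

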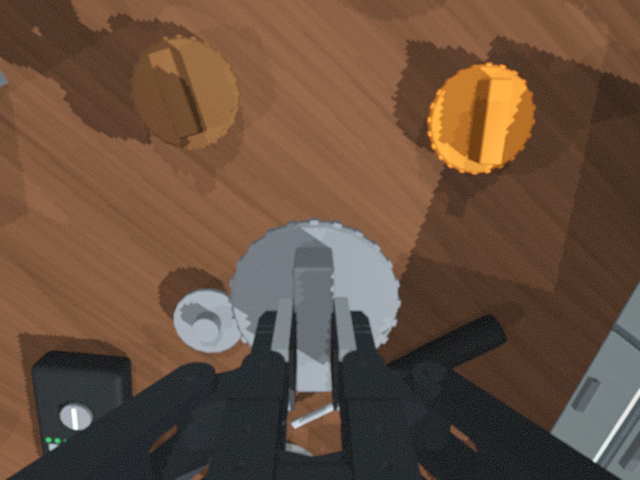

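The held picture shows the grey cap, bar between the pads at (313,320), level, with the disc centre 3.5 mm along tool x and the plug (205,320) undisturbed below. I go over the mouth and turn to the slot direction.

```bash
python3 -m handwheel '[{"tx":5,"ty":-13,"tz":-3,"roll":0},{"tx":10,"ty":-26.3,"tz":-3,"roll":0},{"tx":12,"ty":-32,"tz":-3,"roll":0},{"tx":12,"ty":-32,"tz":-3,"roll":0},{"tx":13,"ty":-34,"tz":-3,"roll":0},{"tx":13,"ty":-34,"tz":-3,"roll":0},{"tx":12,"ty":-32,"tz":-3,"roll":0},{"tx":12,"ty":-32,"tz":-3,"roll":0},{"tx":12,"ty":-30,"tz":-3,"roll":0},{"tx":9,"ty":-24,"tz":-3,"roll":0},{"tx":0,"ty":0,"tz":0,"roll":0}]' | grep -A1 pos
python3 -m handwheel '[{"tx":0,"ty":0,"tz":0,"roll":0.1},{"tx":0,"ty":0,"tz":0,"roll":0.115},{"tx":0,"ty":0,"tz":0,"roll":0.115},{"tx":0,"ty":0,"tz":0,"roll":0.115},{"tx":0,"ty":0,"tz":0,"roll":0.115},{"tx":0,"ty":0,"tz":0,"roll":0.115},{"tx":0,"ty":0,"tz":0,"roll":0.115},{"tx":0,"ty":0,"tz":0,"roll":0.115},{"tx":0,"ty":0,"tz":0,"roll":0.115},{"tx":0,"ty":0,"tz":0,"roll":0.109},{"tx":0,"ty":0,"tz":0,"roll":0},{"tx":0,"ty":0,"tz":0,"roll":0}]'
python3 held.py w9 | grep -E 'bar|centre'; python3 rim.py w9 | head -1
```

```text
tool_pos: [0.5373, -0.0133, 0.1856]
tool_rot: [1.089, -2.944, 0.001]
t: 14.77
tool_pos: [0.536, -0.0088, 0.1855]
tool_rot: [-0.643, -3.072, 0.0]
contact_force: [0.7, 0.4, -0.7]
opening: 0.0119
grip_force: 80.0
bar top x -22.05581791651519 27.832729601646108 -15.54479202397972 4286
disc centre [ 3.24239569 -0.05180917] resid 0.13957772392815598 z 6.514870322146745 9942
rim centre in tool mm [ 2.67 -0.46] z 85.7 resid 0.23 6294 pos [ 0.5364 -0.009   0.1862] F [ 0.3 -0.6 -0.2]
```

```bash
python3 -m handwheel '[{"tx":-0.5,"ty":-0.4,"tz":10,"roll":0},{"tx":0,"ty":0,"tz":12,"roll":0},{"tx":0,"ty":0,"tz":12,"roll":0},{"tx":0,"ty":0,"tz":8,"roll":0},{"tx":0,"ty":0,"tz":3,"roll":0},{"tx":0,"ty":0,"tz":0,"roll":0},{"tx":0,"ty":0,"tz":0,"roll":0}]'
python3 held.py w10 | grep -E 'bar|centre'; python3 rim.py w10 | head -1
python3 - <<'E'
from h import *
im,d,K,k1,E=grab('wrist'); Tc=np.array(optics.camera_params('wrist')['tool_from_camera'])
P=cloud(d,K,k1,Tc)*1000; W=cloud(d,K,k1,E)
q=P[...,:2]-[2.9,0]; r=np.hypot(q[...,0],q[...,1]); a=np.degrees(np.arctan2(q[...,1],q[...,0]))
m=(r>36)&(r<43)&(abs(W[...,2]-.1)<.005)&(im.mean(2)<110)
for c in(0,90,-90):
    k=m&(abs(a-c)<10); print(c,k.sum(),a[k].mean() if k.any() else '', r[k].mean() if k.any() else '')
E
```

```text
t: 15.45
tool_pos: [0.5372, -0.01, 0.142]
tool_rot: [-0.648, -3.073, 0.0]
contact_force: [0.5, 0.0, -0.1]
opening: 0.0119
grip_force: 80.0
bar top x -22.419426523629145 28.11299524680199 -15.563309802424495 4258
disc centre [3.4815034  0.05009594] resid 0.12279652556032022 z 6.513728056795287 9964
rim centre in tool mm [ 4.68 -0.01] z 42.4 resid 0.19 7945 pos [ 0.5377 -0.01    0.143 ] F [ 0.5  0.  -0.1]
0 40 -0.1435728727507923 40.88494912575093
90 80 87.51887907775577 39.320739100199624
-90 113 -85.85447596144851 39.77786885909773
```

```bash
python3 -m handwheel '[{"tx":1.2,"ty":0,"tz":2,"roll":0},{"tx":0,"ty":0,"tz":0,"roll":0},{"tx":0,"ty":0,"tz":0,"roll":0},{"tx":0,"ty":0,"tz":0,"roll":0}]' | grep pos
cat > marks.py <<'E'
from h import *
from scipy.optimize import least_squares
im,d,K,k1,E=grab('wrist'); Tc=np.array(optics.camera_params('wrist')['tool_from_camera'])
P=cloud(d,K,k1,Tc)*1000; z=cloud(d,K,k1,E)[...,2]
m=(abs(z-.1)<.004)&(P[...,0]>-20)&(P[...,0]<55)&(abs(P[...,1])<50)
g=(im.mean(2)<110)&m
def c(x0,x1,y0,y1):
    k=g&(P[...,0]>x0)&(P[...,0]<x1)&(P[...,1]>y0)&(P[...,1]<y1); return P[k][:,:2].mean(0).round(2) if k.any() else None
print('bar',c(36,48,-5,5),'dot+',c(-5,12,36,43),'dot-',c(-5,12,-43,-36))
# outer edge: largest |y| arc at x>0, by radial maximum per angle
Q=P[m][:,:2]; a=np.degrees(np.arctan2(Q[:,1],Q[:,0]-4)); r=np.hypot(Q[:,0]-4,Q[:,1])
h=np.array([Q[i][r[i].argmax()] for b in range(-80,80,2) for i in [np.where((a>=b)&(a<b+2)&(r<47))[0]] if len(i)])
f=least_squares(lambda v:np.hypot(h[:,0]-v[0],h[:,1]-v[1])-v[2],[4,0,44],loss='soft_l1',f_scale=.4); print('edge',f.x.round(2),abs(f.fun).mean().round(2),len(h),ctrl.get_obs()['tool_pos'].round(4))
E
python3 marks.py; python3 held.py w11 | grep -E 'centre|bar'; python3 marks.py
```

```text
tool_pos: [0.5362, -0.0094, 0.1405]
bar [42.81 -0.12] dot+ [ 2.97 39.37] dot- [  3.97 -39.35]
edge [3.480e+00 1.000e-02 4.321e+01] 0.23 80 [ 0.5362 -0.0094  0.1404]
bar top x -22.570650155171528 28.09477192918354 -15.553134426902112 4280
disc centre [3.34958851 0.00659103] resid 0.12159424010252329 z 6.506354170746063 9926
bar [42.82 -0.09] dot+ [ 2.96 39.37] dot- [  3.97 -39.34]
edge [3.560e+00 3.000e-02 4.318e+01] 0.23 80 [ 0.5362 -0.0095  0.1404]
```

Cap centre at tool (3.3, 0), rim centre at (3.5, 0), and slots within 0.7° of the bar. I lower it in stages and watch the force.

```bash
python3 -m handwheel '[{"tx":0,"ty":0,"tz":5,"roll":0},{"tx":0,"ty":0,"tz":4,"roll":0},{"tx":0,"ty":0,"tz":2,"roll":0},{"tx":0,"ty":0,"tz":2,"roll":0},{"tx":0,"ty":0,"tz":2,"roll":0},{"tx":0,"ty":0,"tz":0,"roll":0},{"tx":0,"ty":0,"tz":0,"roll":0}]'; python3 held.py w12 | grep -E 'centre|bar|plane'; python3 -c "
from h import *
for _ in range(2): o=ctrl.get_obs(); print(o['tool_pos'],o['contact_force'],o['wrist_torque'])"
```

```text
t: 16.67
tool_pos: [0.5361, -0.0094, 0.1252]
tool_rot: [-0.648, -3.074, 0.0]
contact_force: [-0.4, -0.1, -0.4]
opening: 0.0121
grip_force: 80.0
bar top x -22.305824758471164 28.04259730150898 -15.552333603238345 4274
disc centre [ 3.38443727 -0.04109409] resid 0.11565659667811723 z 6.526716559585894 9941
disc plane slope [-7.08225787e-03 -5.12673324e-03  6.53408434e+00]
[ 0.53621012 -0.00945832  0.12532541] [-0.01149114  0.20971152 -0.37750865] [-0.0189738  -0.01099121  0.00591044]
[ 0.53621012 -0.00945832  0.12532541] [-0.01149114  0.20971152 -0.37750865] [-0.0189738  -0.01099121  0.00591044]
```

```bash
python3 -m handwheel '[{"tx":0,"ty":0,"tz":2,"roll":0},{"tx":0,"ty":0,"tz":2,"roll":0},{"tx":0,"ty":0,"tz":2,"roll":0},{"tx":0,"ty":0,"tz":2,"roll":0},{"tx":0,"ty":0,"tz":0,"roll":0},{"tx":0,"ty":0,"tz":0,"roll":0}]'; python3 -m handwheel '[{"tx":0,"ty":0,"tz":2,"roll":0},{"tx":0,"ty":0,"tz":2,"roll":0},{"tx":0,"ty":0,"tz":0,"roll":0},{"tx":0,"ty":0,"tz":0,"roll":0}]'
```

```text
t: 17.22
tool_pos: [0.5366, -0.0095, 0.1179]
tool_rot: [0.648, 3.073, 0.0]
contact_force: [0.1, 0.3, 3.2]
opening: 0.0117
grip_force: 80.4
t: 17.55
tool_pos: [0.5367, -0.0095, 0.114]
tool_rot: [0.648, 3.073, 0.0]
contact_force: [0.8, -0.2, 5.3]
opening: 0.0118
grip_force: 80.8
```

```bash
python3 held.py w13 | grep -E 'centre|bar|plane'; python3 marks.py
```

```text
bar top x -22.48751309618595 28.027568674241625 -15.58999985672473 4283
disc centre [3.37456096 0.03823397] resid 0.13127447873686848 z 6.479056789285592 9959
disc plane slope [-8.98009340e-03 -5.54173033e-03  6.52578412e+00]
bar [43.09 -0.33] dot+ [ 3.43 39.03] dot- [  4.69 -39.27]
edge [ 4.01 -0.13 43.28] 0.22 80 [ 0.5367 -0.0095  0.1141]
```

```bash
python3 -m handwheel '[{"tx":0,"ty":0,"tz":0.8,"roll":0},{"tx":0,"ty":0,"tz":0.4,"roll":0},{"tx":0,"ty":0,"tz":0,"roll":0},{"tx":0,"ty":0,"tz":0,"roll":0}]' && python3 -m handwheel '[{"tx":0,"ty":-0.23,"tz":0,"roll":0.066},{"tx":0,"ty":-0.23,"tz":0,"roll":0.066},{"tx":0,"ty":-0.23,"tz":0,"roll":0.066},{"tx":0,"ty":0,"tz":0,"roll":0},{"tx":0,"ty":0,"tz":0,"roll":0}]'; python3 -c "
from h import *
o=ctrl.get_obs(); print(o['tool_pos'],o['contact_force'],o['wrist_torque'])"
```

```text
t: 17.98
tool_pos: [0.5368, -0.0096, 0.1131]
tool_rot: [0.648, 3.073, 0.0]
contact_force: [-1.2, 0.5, 7.0]
opening: 0.0115
grip_force: 81.1
t: 18.4
tool_pos: [0.5366, -0.0101, 0.1132]
tool_rot: [0.949, 2.993, 0.001]
contact_force: [-0.7, 0.8, 6.8]
opening: 0.0114
grip_force: 81.0
[ 0.53661993 -0.01011917  0.11316266] [-0.74807257  0.80531705  6.79381293] [-0.00338532  0.10717262  0.01109783]
```

```bash
python3 -m handwheel '[{"tx":0,"ty":-0.23,"tz":0,"roll":0.066},{"tx":0,"ty":-0.23,"tz":0,"roll":0.066},{"tx":0,"ty":-0.23,"tz":0,"roll":0.066},{"tx":0,"ty":-0.23,"tz":0,"roll":0.066},{"tx":0,"ty":-0.23,"tz":0,"roll":0.066},{"tx":0,"ty":-0.23,"tz":0,"roll":0.066},{"tx":0,"ty":-0.23,"tz":0,"roll":0.066},{"tx":0,"ty":-0.23,"tz":0,"roll":0.066},{"tx":0,"ty":-0.23,"tz":0,"roll":0.066},{"tx":0,"ty":0,"tz":0,"roll":0},{"tx":0,"ty":0,"tz":0,"roll":0},{"tx":0,"ty":0,"tz":0,"roll":0}]'
python3 held.py w14 | grep -E 'centre|bar|plane'
python3 - <<'E'
from h import *
im,d,K,k1,E=grab('wrist'); Tc=np.array(optics.camera_params('wrist')['tool_from_camera'])
P=cloud(d,K,k1,Tc)*1000; z=cloud(d,K,k1,E)[...,2]; c=np.array([3.6,0])
q=P[...,:2]-c; r=np.hypot(q[...,0],q[...,1]); a=np.degrees(np.arctan2(q[...,1],q[...,0]))
k=(abs(z-.1)<.004)&(r>36)&(r<43)&(im.mean(2)<110)&(abs(a)<100)
h,e=np.histogram(a[k],40,(-100,100)); print([(int(x),int(n)) for x,n in zip(e,h) if n>8])
for s in(-45,45):
    j=k&(abs(a-s)<8); print(s,a[j].mean(),r[j].mean(),j.sum())
b=P[(abs(P[...,2]+15.5)<1)&(abs(P[...,0])<30)&(abs(P[...,1])<12)]; print('bar',cv2.minAreaRect(b[:,:2].astype(np.float32)))
o=ctrl.get_obs(); print(o['tool_rot'],o['contact_force'],o['wrist_torque'],o['q'])
E
```

```text
t: 19.4
tool_pos: [0.5352, -0.0114, 0.1132]
tool_rot: [1.783, 2.584, 0.002]
contact_force: [0.1, -0.2, 6.0]
opening: 0.0118
grip_force: 81.0
bar top x -22.6141592108699 27.79476361261682 -15.614376039480133 4327
disc centre [3.25917544 0.2209573 ] resid 0.13028479318689806 z 6.46106885471609 9973
disc plane slope [-8.85777905e-03 -5.58816915e-03  6.51562343e+00]
[(-50, 65), (-45, 27), (40, 90), (45, 57)]
-45 -45.70761151830667 40.12381374961128 92
45 44.2870607306177 39.19220036500804 147
bar ((3.1030197143554688, 1.4246416091918945), (23.34428596496582, 50.660526275634766), 80.01529693603516)
[1.78292933e+00 2.58431200e+00 1.77230582e-03] [-0.31946103  0.46130977  7.05770069] [ 0.09983306  0.04185336 -0.0255917 ] [-1.60512731e-01 -5.92541162e-02  1.92869594e+00  2.02751224e-04
  1.26992701e+00 -5.23531922e-01]
```

View pics/w14.png

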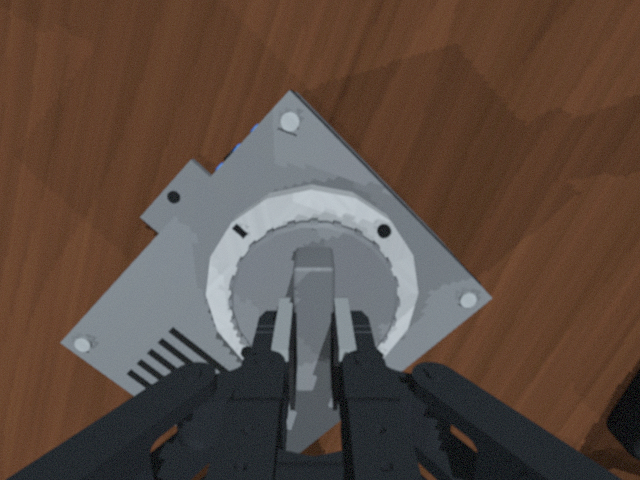

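The slot mark at (240,230) lies 45.7° on one side of the bar and the lock dot at (384,231) lies 44.3° on the other, so this is half turn. The cap is still gripped and sits about 15.4 mm below the rim with roughly 7 N of spring force.

```bash
python3 -c "
from station import ctrl
print(ctrl.finish_job())"
```

```text
the job is handed in; nothing more can be done
None
```

The large cell is in the tube, button up, and the cap is pressed in and turned about 45° clockwise from the slots, short of the click, with the gripper still holding it down; I handed the job in at about 19.5 s of the 58 s, and I did not re-image the other things on the desk before finishing, though the arm never came down near them.

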